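Load the fan boom and run it out to its line

TASK

Load the fan boom first: stand each of the two loose battery cells in the free well of its own size, the big cell in the big row and the small cell in the small row. Then slide the boom straight out over the riser's open edge, without lifting it off the riser, until its red line lies right over that edge, and hold it there level: it would tip if let go, so finish still holding it. Leave the other parts on the table where they are.

Things in the scene. Friction and masses are not known exactly. Their poses are not given: they have to be found in the camera images.
- big_cell_mid (a point): centre of the big loose cell: an upright black cylinder with an orange band near its top, 33 mm across, 61 mm tall, about 140 g, standing on the table; this point is half-way up (30.5 mm over its foot). Shape is the same all round, so its yaw does not matter
- small_cell_mid (a point): centre of the small loose cell: same colours, 26 mm across, 50 mm tall, about 65 g, standing on the table; this point is half-way up (25 mm over its foot)
- big_well (a point): where the centre of the big cell is once it stands fully down in the free big well (round, 36 mm wide, 13 mm deep, in the boom's blue battery block). The point is 30.5 mm over the well's floor; the block's top is 13 mm over that floor. Axes as the boom's. The row's other well, 50 mm further along the boom's +x, already holds a fixed big cell
- small_well (a point): where the centre of the small cell is once it stands fully down in the free small well (round, 29 mm wide, 13 mm deep), 60 mm beside the big well on the boom's -y side. The point is 25 mm over the well's floor; the block's top is 13 mm over that floor. Axes as the boom's. The row's other well, 50 mm further along +x, already holds a fixed small cell
- boom: loose plywood board 360 x 120 x 10 mm on the riser, 0.64 kg unloaded. Origin: centre of its underside; x outward to the fan, z up. Carries a grip block, a red line at x = -40 mm, a blue battery block (100 x 112 x 16 mm high, centre x = 45 mm), and a red propeller to x = 195 mm, its top 74 mm up. Steady as found; with the line at the edge the grip block must be held down with about 5 N
- boom_grip (a point): centre of the grip block: 30 mm along the boom's x, 26 mm across it (y), 45 mm high, standing on the board 155 mm inward of the board's centre, thus 115 mm inward of the red line; this point is 22.5 mm over the board's top face and 22.5 mm under the block's top. Axes as the boom's
- boom_line (a point): middle of the red line (6 mm wide, right across the board and down its sides), at the height of the board's underside. Axes as the boom's
- riser_edge (a point): middle of the riser's open edge, at the height of its top face (60 mm over the table). The riser is a fixed grey block 240 mm (x) x 150 mm (y) x 60 mm high; x points outward, square to this edge, the way the boom slides; the riser lies from this edge 240 mm inward (-x); y runs along the edge, z up
- buzzer: bystander: black round buzzer, 44 mm across with two ears, 12 mm high; origin under its centre
- lamp: bystander: little bulb on a red disc, 70 mm across, 37 mm high; origin under its centre
- holder: bystander: blue battery holder with an orange cell, 66 x 36 mm, about 30 mm high; origin under its centre
- fan: bystander: small metal motor standing on a blue four-blade propeller, 78 mm across, 36 mm high; origin under its centre

How it is judged (in metres and radians):
On the way, in this order (a step that is already met when the one before it is completed fails the run):
1. both cells stand fully down in the wells of their own size, the boom not yet slid out (distance between big_cell_mid and big_well below 0.006 m and distance between small_cell_mid and small_well below 0.006 m and x of boom_line in the frame of riser_edge below -0.06 m), for 0.2 s.
2. the boom has been slid out to its line and is held level (distance between big_cell_mid and big_well below 0.006 m and distance between small_cell_mid and small_well below 0.006 m and x of boom_line in the frame of riser_edge between -0.006 and 0.006 m and y of boom_line in the frame of riser_edge between -0.03 and 0.03 m and z of boom_line in the frame of riser_edge between -0.005 and 0.005 m and angle between the x axis of boom_line and the x axis of riser_edge, either way round below 0.12 rad and angle between boom_line's own z axis and vertical below 0.04 rad and contact force between the fingers and boom above 1 N and linear speed of boom below 0.01 m/s), for 0.4 s.
At the end, for the whole second after the job is handed in: Each cell within 6 mm of fully down in its own well; red line within 6 mm of the riser's edge and 30 mm of its middle, boom square within 7 degrees, level within 2 degrees, underside within 5 mm of the riser's top, at rest, fingers on it with over 1 N (all of step 2); the arm keeps its last pose, push and grip.
It fails at once if the boom tips (more than about 10 degrees) (angle between boom's own z axis and vertical above 0.18 rad).
It fails at once if the boom is lifted off the riser (its middle more than 15 mm up) (z of boom in the frame of riser_edge above 0.015 m).
It fails at once if another part on the table is moved more than 20 mm (distance of any of buzzer, lamp, holder, fan from where it was at the start of the episode above 0.02 m).
It also fails if it takes over 64 s, if anything falls off the work surface, if the arm or the gripper's body presses on something with over 40 N, if the wrist force passes 120 N, or if a joint passes its speed limit or range.

ROBOT

A 6-joint arm with a two-finger parallel gripper is mounted at the origin on the work surface. World frame = base frame: x ahead of the robot, y to its left, z up, the work surface at z = 0. Lengths are in mm, angles in degrees, forces in N, time in s.
With the tool pointing down it reaches from about 300 to 850 mm from the base axis. Payload 4.2 kg.
Tool frame: the origin (TCP) lies midway between the tips of the shut fingers; the grasp point (between the pads) lies 19 mm behind it (env.grip_point_offset is the distance from the TCP to the grasp point, in mm); z points along the fingers, x is the direction in which the jaws open and shut, and the axes are right-handed (so a half turn about z gives the same grasp; the last joint's range is limited). The gripper opens to 91 mm and grips with 3 to 60 N. Pads are 32 mm wide; open, the fingers measure 118 mm over their backs; the gripper's body (76 mm by 178 mm) begins 60 mm behind the grasp point.
Start: joints at [70.646, 18.312, 89.639, -0, 72.044, -1.146], TCP at [179.677, 546.223, 213.976] pointing down, gripper open.
Joint ranges: [-177.97, 177.97], [-48.28, 115.42], [12.27, 149.76], [-77.06, 257.06], [2.81, 150.46], [-146.56, 146.56]. Speed limits (degrees/s): [147.25, 147.25, 180, 180, 180, 180].

INTERFACE

Orientations are given as [roll, pitch, yaw] about the fixed x, y, z axes, in that order (R = Rz(yaw) Ry(pitch) Rx(roll)).
In Python, from workcell import env gives the robot as it stands.
- The arm moves only by the shell command python3 -m pendant 'ROWS' [FORCE]. ROWS is JSON, a list of rows, each an object with "xyz": the shift along the tool's x, y, z in m, a list of three; "roll": the turn about the tool's z in degrees; "jaw": the closure, from 0 (fully open) to 1 (shut). A call has exactly 8 rows; each row is the pose to reach, as a shift and turn from the pose commanded when the call began, along the tool's axes at that moment; what a row does not reach only later rows make up. A row lasts 1/8 s, in which the tool goes at most 62.5 mm and 10.7 degrees, less where a joint would pass 70% of its speed; a pose out of reach is approached as far as the arm can. A call with a gripper value outside its range is refused whole. The fingers move at their own pace and stop on an object; FORCE is the grip in N (left out, the last holds). Time passes only in rows, so rows that repeat a pose let the fingers close, or fill a call up. It gives the time, the measured TCP pose, the force and the opening at its end, in the units of the state.
- env.state(): the state, without advancing time (a new reading comes with each control period).
- env.grab_frame(name): name is "scene" or "top" or "wrist"; returns (picture, depth): 400x640x3 uint8, blue, green, red; 400x640 float32, mm along the optical axis (not along the pixel's ray), 0 where there is no reading.
- env.camera_params(name): a dict with "camera_matrix" (3x3 intrinsics, pixels), "cam_to_world" (4x4, takes a point from camera to world coordinates); the wrist camera has in their place "hand_eye" (4x4, takes a point from camera to tool coordinates, whose origin is the TCP and whose axes are the tool frame's). Camera axes: x right, y up, looking along -z (the intrinsics and any distortion apply to the point x, -y, -z); pixel columns grow to the right and rows downward; lengths in mm; the calibration is good to about 2 mm. The wrist camera is an equidistant fisheye: a pixel r from the principal point sees the ray r / f radians off the axis. A picture is of the moment at which its call begins: read the wrist's pose just before it. camera_params takes no time and is no camera call.
- env.job_done(): hands the job in, once; it reports no verdict.
The state is a dict: "time_s": time; "qpos": joint angles; "qvel": joint speeds; "effort": joint torques, N m; "ee_pos": TCP position; "ee_rot": TCP orientation; "force": force on the tool from outside, world axes, zero at the start; "torque": the same for the moment, N m; "gripper_width": finger opening in mm.
Only numpy, scipy, OpenCV 4.12 (cv2) and the standard library are available. Lean on these libraries where they do the work, as an engineer would, in place of code of your own. Each camera call takes 0.05 s, during which the arm holds its last target. There are 200 camera calls.

## Working session

There is one attempt and no reset: what is moved stays moved. The work goes in short steps, Python scripts to look and compute and a shell command to move; the robot and the scene stay as the last step left them, time stands still between calls to the robot, and variables do not carry over. Pictures are saved under pics/ and viewed, about 8 in all and at most 12, crops included, and the job is handed in when it is done.

```bash
ls; mkdir -p pics; cat > h.py <<'E'
import numpy as np, cv2
from workcell import env
from scipy.spatial.transform import Rotation as R
def cloud(name):
    s=env.state(); im,d=env.grab_frame(name); p=env.camera_params(name)
    K=np.array(p["camera_matrix"]);T=np.array(p["cam_to_world"])
    v,u=np.mgrid[:400,:640]
    X=np.stack([(u-K[0,2])/K[0,0]*d,-(v-K[1,2])/K[1,1]*d,-d],-1)
    W=X@T[:3,:3].T+T[:3,3]; W[d==0]=np.nan
    return im,W
E
python3 - <<'E'
from h import *
print({k:np.round(v,2) for k,v in env.state().items()},env.grip_point_offset)
for n in("scene","top"):
    im,W=cloud(n);cv2.imwrite(f"pics/{n}.png",im);np.save(f"{n}.npy",W)
    p=env.camera_params(n);print(p.keys(),np.round(p["cam_to_world"],2),np.round(p["camera_matrix"],1))
E
```

```text
pics
{'time_s': np.float64(0.0), 'qpos': array([70.65, 18.35, 89.71,  0.  , 72.04, -1.15]), 'qvel': array([ 0.09, -0.07, -0.07, -0.02, -0.07, -0.04]), 'effort': array([ -0.  , -41.25, -23.2 ,   0.07,   0.05,  -0.  ]), 'ee_pos': array([179.49, 545.73, 213.09]), 'ee_rot': array([-1.800e+02,  1.000e-01,  7.179e+01]), 'force': array([ 0.29, -0.12, -0.06]), 'torque': array([-0.01, -0.01,  0.01]), 'gripper_width': np.float64(91.31)} 18.8
dict_keys(['camera_matrix', 'cam_to_world']) [[-7.80000e-01 -4.70000e-01  4.10000e-01  1.06196e+03]
 [ 6.30000e-01 -6.00000e-01  4.90000e-01  5.13030e+02]
 [ 1.00000e-02  6.40000e-01  7.70000e-01  9.55800e+02]
 [ 0.00000e+00  0.00000e+00  0.00000e+00  1.00000e+00]] [[483.    0.  316.4]
 [  0.  483.  205.7]
 [  0.    0.    1. ]]
dict_keys(['camera_matrix', 'cam_to_world']) [[ 1.00000e-02  9.90000e-01 -1.50000e-01  4.10480e+02]
 [-1.00000e+00  1.00000e-02 -1.00000e-02 -4.27400e+01]
 [-1.00000e-02  1.50000e-01  9.90000e-01  1.37883e+03]
 [ 0.00000e+00  0.00000e+00  0.00000e+00  1.00000e+00]] [[430.2   0.  318.7]
 [  0.  430.2 199.2]
 [  0.    0.    1. ]]
```

View pics/top.png

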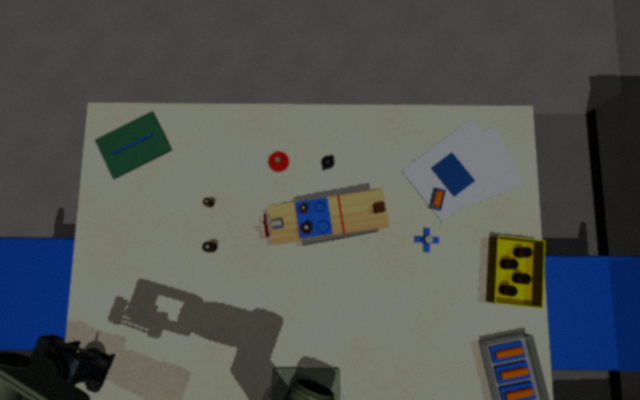

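View pics/scene.png

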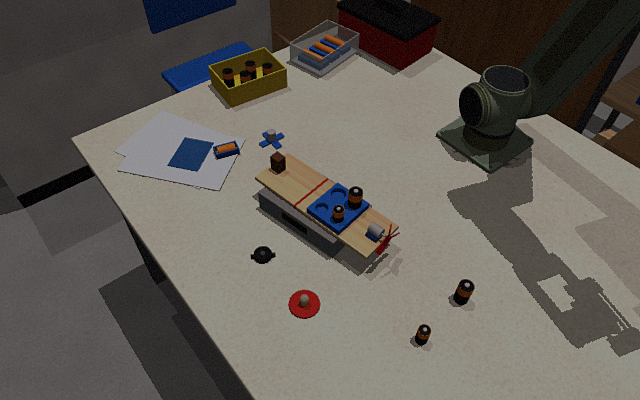

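The top view shows the boom with its fan pointing left (+y). Free wells are near (321,207) small and (322,227) big, the red line is near x=341 and the grip block is at (378,208). The loose cells stand at (209,246) big and (209,202) small. Next I measure these.

```bash
python3 - <<'E'
from h import *
for n in("top","scene"):
    im=cv2.imread(f"pics/{n}.png");W=np.load(f"{n}.npy")
    hsv=cv2.cvtColor(im,cv2.COLOR_BGR2HSV);v,u=np.mgrid[:400,:640]
    x,y,z=W[...,0],W[...,1],W[...,2]
    print(n)
    near=(x>250)&(x<700)&(y>-300)&(y<350)
    # board: z 66..74
    def rect(m,l):
        P=np.float32(np.c_[x[m],y[m]]); print(l,m.sum(),"mean",P.mean(0).round(1),"z",np.nanmedian(z[m]).round(1),"rect",cv2.minAreaRect(P))
    rect(near&(z>64)&(z<76)&(hsv[...,0]>8)&(hsv[...,0]<30)&(hsv[...,1]>50),"board")
    bl=near&(z>75)&(z<95)&(hsv[...,0]>100)&(hsv[...,0]<130)&(hsv[...,1]>150)
    rect(bl,"blue")
    red=near&(z>62)&(z<80)&((hsv[...,0]<6)|(hsv[...,0]>170))&(hsv[...,1]>120)&(y<10)
    rect(red,"red")
    for q in np.argwhere(red)[:0]: pass
    rect(near&(z>105)&(y<-20),"grip")
    m=(near&(z>15)&(y>130)).astype(np.uint8)
    k,lab,st,c=cv2.connectedComponentsWithStats(m)
    for i in range(1,k):
        if st[i,4]>8:
            mm=lab==i; zt=np.nanmax(z[mm]); t=mm&(z>zt-8); print("comp",c[i].round(0),st[i,4],"zmax",zt.round(1),"xy top",x[t].mean().round(1),y[t].mean().round(1), "all",x[mm].mean().round(1),y[mm].mean().round(1))
    print("table z",np.nanmedian(z[near&(abs(z)<15)]))
E
python3 - <<'E'
import cv2
im=cv2.imread("pics/scene.png")[140:280,240:420]
cv2.imwrite("pics/c1.png",cv2.convertScaleAbs(cv2.resize(im,None,fx=4.2,fy=4.2,interpolation=cv2.INTER_CUBIC),alpha=1.4))
E
```

```text
top
board 2917 mean [561.9 -80.2] z 69.2 rect ((559.9481811523438, -54.16593933105469), (124.20408630371094, 376.5958557128906), 8.615959167480469)
blue 792 mean [556.6 -19.8] z 85.1 rect ((554.2538452148438, -18.226566314697266), (109.00614166259766, 94.673095703125), 9.064873695373535)
red 0 mean [nan nan] z nan rect ((0.0, 0.0), (0.0, 0.0), 0.0)
grip 91 mean [ 583.8 -214.1] z 114.2 rect ((584.0970458984375, -214.42279052734375), (26.15514373779297, 29.516443252563477), 9.02707576751709)
comp [207. 202.] 73 zmax 51.5 xy top 605.1 317.5 all 604.6 315.7
comp [264. 216.] 9 zmax 78.8 xy top 556.2 131.7 all 557.0 133.0
comp [208. 247.] 128 zmax 64.8 xy top 465.1 305.9 all 464.2 303.0
table z -0.8706852441844148
scene
board 3521 mean [569.3 -65.9] z 68.9 rect ((562.5553588867188, -63.90171813964844), (124.34683227539062, 363.1685791015625), 9.055286407470703)
blue 1181 mean [564.9 -11. ] z 84.4 rect ((551.1137084960938, 19.656341552734375), (113.56854248046875, 177.98355102539062), 8.21529483795166)
red 96 mean [ 574.7 -121.8] z 69.8 rect ((595.9534912109375, -137.6996307373047), (107.53694152832031, 147.6434326171875), 38.25741195678711)
grip 119 mean [ 588.3 -213.8] z 113.0 rect ((587.6466674804688, -216.78211975097656), (26.227943420410156, 32.80712890625), 10.569781303405762)
comp [389. 235.] 12 zmax 129.7 xy top 539.4 131.1 all 539.0 131.0
comp [381. 250.] 32 zmax 82.6 xy top 553.7 131.2 all 557.9 131.9
comp [464. 290.] 325 zmax 63.3 xy top 468.2 305.8 all 473.4 307.0
comp [423. 333.] 214 zmax 51.8 xy top 609.1 316.7 all 612.5 318.4
table z -0.9909781370701012<stdin>:10: RuntimeWarning: Mean of empty slice.
  ret = um.true_divide(
  return np.nanmean(a, axis, out=out, keepdims=keepdims)
```

View pics/c1.png

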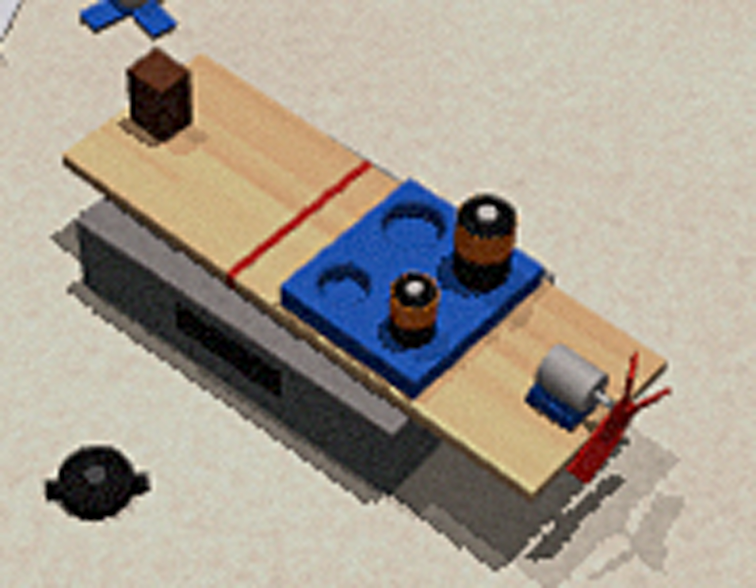

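The crop shows the free wells nearest the red line and the fixed cells nearest the fan, as expected. Moving to above the big cell now, turning the jaws across the boom (yaw 9°).

```bash
python3 -m pendant '[{"xyz":[-0.02,0.05,0.01],"roll":9,"jaw":0},{"xyz":[-0.04,0.1,0.02],"roll":18,"jaw":0},{"xyz":[-0.06,0.15,0.04],"roll":27,"jaw":0},{"xyz":[-0.08,0.2,0.055],"roll":36,"jaw":0},{"xyz":[-0.1,0.25,0.07],"roll":45,"jaw":0},{"xyz":[-0.12,0.3,0.08],"roll":54,"jaw":0},{"xyz":[-0.14,0.347,0.094],"roll":62.8,"jaw":0},{"xyz":[-0.14,0.347,0.094],"roll":62.8,"jaw":0}]' 30
cat >> h.py <<'E'
def wrist():
    s=env.state(); im,d=env.grab_frame("wrist"); p=env.camera_params("wrist")
    K=np.array(p["camera_matrix"]);H=np.array(p["hand_eye"])
    Rt=R.from_euler("xyz",s["ee_rot"],degrees=True).as_matrix()
    return im,d,K,Rt@H[:3,:3],Rt@H[:3,3]+s["ee_pos"]
def ray(uv,K,Rw):
    uv=np.atleast_2d(uv).astype(float); a=(uv[:,0]-K[0,2])/K[0,0]; b=(uv[:,1]-K[1,2])/K[1,1]
    th=np.hypot(a,b); k=np.where(th>1e-9,np.sin(th)/np.maximum(th,1e-9),1)
    return np.c_[a*k,-b*k,-np.cos(th)]@Rw.T
def onplane(uv,z,K,Rw,o):
    r=ray(uv,K,Rw); return o+r*((z-o[2])/r[:,2])[:,None]
def wcloud(d,K,Rw,o):
    v,u=np.mgrid[:400,:640]; uv=np.c_[u.ravel(),v.ravel()]
    a=(uv[:,0]-K[0,2])/K[0,0]; b=(uv[:,1]-K[1,2])/K[1,1]; th=np.hypot(a,b)
    t=d.ravel()/np.cos(th); t[d.ravel()==0]=np.nan
    return (o+ray(uv,K,Rw)*t[:,None]).reshape(400,640,3)
E
python3 - <<'E'
from h import *
im,d,K,Rw,o=wrist(); cv2.imwrite("pics/w1.png",im)
p=env.camera_params("wrist");print(np.round(K,1),np.round(p["hand_eye"],2),p.keys())
W=wcloud(d,K,Rw,o);np.save("w1.npy",W)
x,y,z=W[...,0],W[...,1],W[...,2]
for lo,hi,c in((55,67,(466,305)),(44,56,(606,317))):
    m=(z>lo)&(z<hi)&(np.hypot(x-c[0],y-c[1])<35)
    if m.sum()>5:
        P=np.float32(np.c_[x[m],y[m]]); print(c,m.sum(),np.median(z[m]),P.mean(0),cv2.minEnclosingCircle(P))
E
```

```text
time_s: 1.1
ee_pos: [467.0, 302.2, 118.4]
ee_rot: [179.9, 0.1, 8.7]
force: [0.4, 0.6, 0.5]
gripper_width: 91.3
[[309.7   0.  318.3]
 [  0.  309.7 200. ]
 [  0.    0.    1. ]] [[   1.     -0.     -0.     -0.62]
 [  -0.     -0.96   -0.27  -77.8 ]
 [  -0.      0.27   -0.96 -171.22]
 [   0.      0.      0.      1.  ]] dict_keys(['camera_matrix', 'hand_eye'])
(466, 305) 1352 58.47854190686439 [465.60733 306.73062] ((465.51873779296875, 305.79754638671875), 17.288284301757812)
(606, 317) 577 47.42079910457932 [605.788   318.32996] ((607.2577514648438, 317.6790771484375), 14.230881690979004)
```

View pics/w1.png

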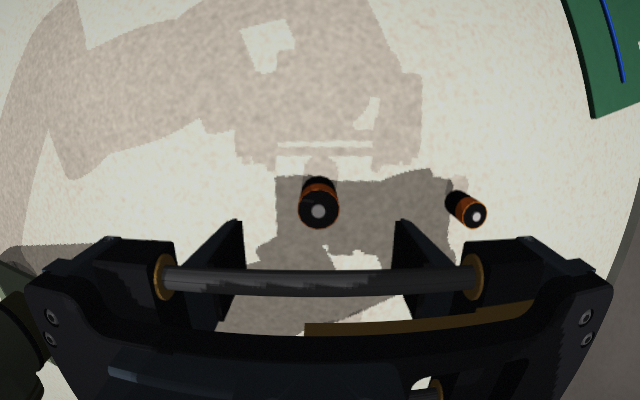

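The wrist view shows the big cell between the open fingers at (318,210) and the small one at (472,215). I check the settled pose before descending.

```bash
python3 - <<'E'
from h import *
s=env.state();print(s["time_s"],s["ee_pos"],s["ee_rot"],np.abs(s["qvel"]).max())
E
```

```text
1.15 [465.83836075 303.57381675 119.01776054] [1.79973080e+02 1.21438233e-01 8.86820521e+00] 2.582160939828827
```

```bash
python3 -m pendant '[{"xyz":[0,-0.001,0.03],"roll":0,"jaw":0},{"xyz":[0,-0.001,0.065],"roll":0,"jaw":0},{"xyz":[0,-0.001,0.098],"roll":0,"jaw":0.3},{"xyz":[0,-0.001,0.098],"roll":0,"jaw":0.6},{"xyz":[0,-0.001,0.098],"roll":0,"jaw":1},{"xyz":[0,-0.001,0.098],"roll":0,"jaw":1},{"xyz":[0,-0.001,0.098],"roll":0,"jaw":1},{"xyz":[0,-0.001,0.098],"roll":0,"jaw":1}]' 30
```

```text
time_s: 2.15
ee_pos: [465.7, 306.0, 22.6]
ee_rot: [-180.0, -0.1, 9.0]
force: [0.3, 0.6, 0.5]
gripper_width: 34.1
```

```bash
python3 -m pendant '[{"xyz":[0,0,0],"roll":0,"jaw":1},{"xyz":[0,0,-0.03],"roll":0,"jaw":1},{"xyz":[0,0,-0.07],"roll":0,"jaw":1},{"xyz":[0,0.01,-0.115],"roll":0,"jaw":1},{"xyz":[0,0.035,-0.15],"roll":0,"jaw":1},{"xyz":[0,0.07,-0.165],"roll":0,"jaw":1},{"xyz":[0.002,0.11,-0.165],"roll":0,"jaw":1},{"xyz":[0.002,0.15,-0.165],"roll":0,"jaw":1}]' 
python3 -m pendant '[{"xyz":[0,0.045,0],"roll":0,"jaw":1},{"xyz":[0,0.09,0],"roll":0,"jaw":1},{"xyz":[0,0.14,0],"roll":0,"jaw":1},{"xyz":[0.002,0.19,0],"roll":0,"jaw":1},{"xyz":[0.004,0.23,0],"roll":0,"jaw":1},{"xyz":[0.005,0.255,0],"roll":0,"jaw":1},{"xyz":[0.005,0.269,0],"roll":0,"jaw":1},{"xyz":[0.005,0.269,0],"roll":0,"jaw":1}]'
python3 - <<'E'
from h import *
im,d,K,Rw,o=wrist(); cv2.imwrite("pics/w2.png",im)
im,d,K,Rw,o=wrist(); cv2.imwrite("pics/w2.png",im)
s=env.state();print(s["ee_pos"],s["ee_rot"],s["gripper_width"],s["force"])
W=wcloud(d,K,Rw,o);np.savez("w2",W=W,K=K,Rw=Rw,o=o)
E
```

```text
time_s: 3.15
ee_pos: [490.8, 156.7, 186.9]
ee_rot: [180.0, -0.0, 9.0]
force: [0.5, -0.8, -1.2]
gripper_width: 32.4
time_s: 4.15
ee_pos: [537.6, -107.2, 186.6]
ee_rot: [-180.0, 0.0, 8.9]
force: [0.3, 0.1, -0.1]
gripper_width: 32.1
[ 537.46626169 -106.12060632  186.76110336] [-1.79948773e+02  2.98423396e-02  9.01495816e+00] 32.42074177556123 [-0.26490575  0.86817619 -0.98280036]
```

View pics/w2.png

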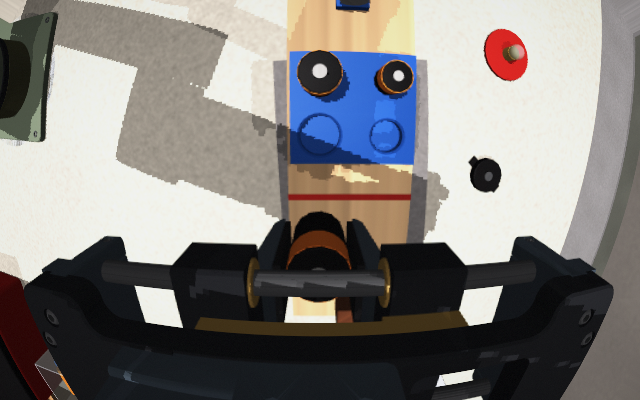

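The wrist view shows the big well at (320,134), the small well at (386,136), the red line at row 197 and the held cell upright. I fit the rims next.

```bash
python3 - <<'E'
from h import *
from scipy.optimize import least_squares
f=np.load("w2.npz");W,K,Rw,o=[f[k] for k in("W","K","Rw","o")]
im=cv2.imread("pics/w2.png");g=cv2.cvtColor(im,cv2.COLOR_BGR2GRAY)
e=cv2.Canny(im[...,0],40,100)
for n,c,r,rr in(("big",(320,134),23,18),("small",(386,136),18,14.5)):
    v,u=np.nonzero(e); k=np.hypot(u-c[0],v-c[1])<r+6
    P=onplane(np.c_[u[k],v[k]],86,K,Rw,o)[:,:2]
    c0=onplane(c,86,K,Rw,o)[0,:2]
    s=least_squares(lambda q:np.hypot(*(P-q[:2]).T)-q[2],[*c0,rr],loss="cauchy",f_scale=.7)
    print(n,k.sum(),"guess",c0.round(1),"fit",s.x.round(2))
    s=least_squares(lambda q:np.hypot(*(P-q[:2]).T)-rr,[*c0],loss="cauchy",f_scale=.7); print("fixed r",s.x.round(2))
hsv=cv2.cvtColor(im,cv2.COLOR_BGR2HSV)
x,y,z=np.moveaxis(W,-1,0)
bl=(hsv[...,0]>100)&(hsv[...,0]<130)&(hsv[...,1]>120)&(z>78)&(z<92); 
m=cv2.morphologyEx(bl.astype(np.uint8),cv2.MORPH_CLOSE,np.ones((5,5)))
ct=max(cv2.findContours(m,0,1)[0],key=cv2.contourArea)
ap=cv2.approxPolyDP(ct,6,True)[:,0];print(ap.tolist());print(onplane(ap,86,K,Rw,o)[:,:2].round(1))
print("blk z",np.nanmedian(z[bl]), cv2.minAreaRect(np.float32(onplane(ct[:,0],86,K,Rw,o)[:,:2])))
red=((hsv[...,0]<8)|(hsv[...,0]>170))&(hsv[...,1]>120)&(z>60)&(z<80);v,u=np.nonzero(red);k=(v>185)&(v<205)&(u>270)&(u<430)
print("line",cv2.minAreaRect(np.float32(onplane(np.c_[u[k],v[k]],70,K,Rw,o)[:,:2])))
# riser top strip
v,u=np.nonzero((z>52)&(z<63)); print("z60",len(v))
E
```

```text
big 330 guess [528.9 -46.5] fit [527.15 -46.58  18.12]
fixed r [527.17 -46.48]
small 334 guess [587.  -38.2] fit [586.64 -38.33  14.8 ]
fixed r [587.03 -38.18]
[[290, 52], [291, 163], [413, 163], [415, 56], [329, 51], [343, 77], [316, 97], [296, 78], [297, 62], [309, 51]]
[[491.8  21.7]
 [507.5 -76. ]
 [616.9 -57.6]
 [601.   39.2]
 [525.   27.5]
 [540.6   6.4]
 [520.4 -14.9]
 [500.7  -0.9]
 [499.3  13.5]
 [508.   24.8]]
blk z 86.38912372792342 ((554.3012084960938, -18.168495178222656), (112.05339050292969, 99.65352630615234), 9.02219295501709)
line ((567.5472412109375, -102.02347564697266), (120.54830932617188, 5.140135765075684), 9.053370475769043)
z60 5105
```

```bash
python3 -m pendant '[{"xyz":[0,-0.025,0],"roll":0,"jaw":1},{"xyz":[0,-0.05,0.01],"roll":0,"jaw":1},{"xyz":[0,-0.0607,0.035],"roll":0,"jaw":1},{"xyz":[0,-0.0607,0.055],"roll":0,"jaw":1},{"xyz":[0,-0.0607,0.07],"roll":0,"jaw":1},{"xyz":[0,-0.0607,0.077],"roll":0,"jaw":1},{"xyz":[0,-0.0607,0.081],"roll":0,"jaw":1},{"xyz":[0,-0.0607,0.084],"roll":0,"jaw":1}]'
```

```text
time_s: 5.25
ee_pos: [528.7, -47.1, 103.2]
ee_rot: [180.0, -0.1, 9.0]
force: [-0.1, 0.1, -0.2]
gripper_width: 32.4
```

Already 5 mm into the well with no force, so I push down and release.

```bash
python3 -m pendant '[{"xyz":[0,0,0.003],"roll":0,"jaw":1},{"xyz":[0,0,0.006],"roll":0,"jaw":1},{"xyz":[0,0,0.0075],"roll":0,"jaw":1},{"xyz":[0,0,0.0085],"roll":0,"jaw":1},{"xyz":[0,0,0.0085],"roll":0,"jaw":1},{"xyz":[0,0,0.0085],"roll":0,"jaw":0.8},{"xyz":[0,0,0.0085],"roll":0,"jaw":0.5},{"xyz":[0,0,0.0085],"roll":0,"jaw":0.35}]'
```

```text
time_s: 6.25
ee_pos: [528.5, -47.0, 94.5]
ee_rot: [180.0, -0.0, 9.0]
force: [0.3, -0.1, 0.2]
gripper_width: 49.8
```

```bash
python3 -m pendant '[{"xyz":[0,0,-0.03],"roll":0,"jaw":0.35},{"xyz":[0,0,-0.08],"roll":0,"jaw":0.2},{"xyz":[0.01,-0.02,-0.1],"roll":0,"jaw":0},{"xyz":[0.03,-0.06,-0.1],"roll":0,"jaw":0},{"xyz":[0.05,-0.11,-0.1],"roll":0,"jaw":0},{"xyz":[0.07,-0.16,-0.1],"roll":0,"jaw":0},{"xyz":[0.09,-0.21,-0.1],"roll":0,"jaw":0},{"xyz":[0.11,-0.26,-0.1],"roll":0,"jaw":0}]'
python3 -m pendant '[{"xyz":[0.012,-0.045,0.02],"roll":0,"jaw":0},{"xyz":[0.02,-0.08,0.05],"roll":0,"jaw":0},{"xyz":[0.024,-0.0884,0.085],"roll":0,"jaw":0},{"xyz":[0.024,-0.0884,0.085],"roll":0,"jaw":0},{"xyz":[0.024,-0.0884,0.085],"roll":0,"jaw":0},{"xyz":[0.024,-0.0884,0.085],"roll":0,"jaw":0},{"xyz":[0.024,-0.0884,0.085],"roll":0,"jaw":0},{"xyz":[0.024,-0.0884,0.085],"roll":0,"jaw":0}]'
python3 - <<'E'
from h import *
im,d,K,Rw,o=wrist(); cv2.imwrite("pics/w3.png",im)
print(env.state()["ee_pos"])
x,y,z=np.moveaxis(wcloud(d,K,Rw,o),-1,0)
m=(z>43)&(z<56)&(np.hypot(x-606,y-318)<35)
P=np.float32(np.c_[x[m],y[m]]); print(m.sum(),np.median(z[m]),P.mean(0),cv2.minEnclosingCircle(P))
E
```

```text
time_s: 7.25
ee_pos: [596.6, 228.7, 194.2]
ee_rot: [180.0, -0.0, 9.0]
force: [0.4, 0.1, 0.2]
gripper_width: 91.4
time_s: 8.25
ee_pos: [606.5, 317.9, 110.3]
ee_rot: [-180.0, -0.1, 9.0]
force: [0.4, -0.1, -0.2]
gripper_width: 91.0
[606.39210948 317.90399205 110.08719524]
842 47.46904724044937 [606.9975  318.56967] ((607.0758666992188, 317.6488342285156), 13.745000839233398)
```

```bash
python3 -m pendant '[{"xyz":[0.0006,0,0.03],"roll":0,"jaw":0},{"xyz":[0.0006,0,0.065],"roll":0,"jaw":0},{"xyz":[0.0006,0,0.09],"roll":0,"jaw":0.3},{"xyz":[0.0006,0,0.09],"roll":0,"jaw":0.6},{"xyz":[0.0006,0,0.09],"roll":0,"jaw":1},{"xyz":[0.0006,0,0.09],"roll":0,"jaw":1},{"xyz":[0.0006,0,0.09],"roll":0,"jaw":1},{"xyz":[0.0006,0,0.09],"roll":0,"jaw":1}]' 30
```

```text
time_s: 9.3
ee_pos: [607.0, 318.3, 20.1]
ee_rot: [-180.0, -0.1, 9.0]
force: [0.3, 0.1, -0.1]
gripper_width: 34.4
```

```bash
python3 -m pendant '[{"xyz":[0,0,0],"roll":0,"jaw":1},{"xyz":[0,0,0],"roll":0,"jaw":1},{"xyz":[0,0,-0.03],"roll":0,"jaw":1},{"xyz":[0,0,-0.07],"roll":0,"jaw":1},{"xyz":[0,0.01,-0.115],"roll":0,"jaw":1},{"xyz":[-0.006,0.035,-0.15],"roll":0,"jaw":1},{"xyz":[-0.012,0.07,-0.167],"roll":0,"jaw":1},{"xyz":[-0.02,0.11,-0.167],"roll":0,"jaw":1}]' 
python3 -m pendant '[{"xyz":[-0.008,0.045,0],"roll":0,"jaw":1},{"xyz":[-0.016,0.09,0],"roll":0,"jaw":1},{"xyz":[-0.026,0.14,0],"roll":0,"jaw":1},{"xyz":[-0.036,0.19,0],"roll":0,"jaw":1},{"xyz":[-0.045,0.24,0],"roll":0,"jaw":1},{"xyz":[-0.0515,0.28,0],"roll":0,"jaw":1},{"xyz":[-0.055,0.2987,0],"roll":0,"jaw":1},{"xyz":[-0.055,0.2987,0],"roll":0,"jaw":1}]'
cat > meas.py <<'E'
from h import *
import sys
from scipy.optimize import least_squares
env.grab_frame("top"); 
im,d,K,Rw,o=wrist(); cv2.imwrite(f"pics/{sys.argv[1]}.png",im)
s=env.state();print(s["ee_pos"],s["ee_rot"],s["gripper_width"],s["force"])
hsv=cv2.cvtColor(im,cv2.COLOR_BGR2HSV)
x,y,z=np.moveaxis(wcloud(d,K,Rw,o),-1,0)
bl=(hsv[...,0]>100)&(hsv[...,0]<130)&(hsv[...,1]>120)&(z>78)&(z<92); 
m=cv2.morphologyEx(bl.astype(np.uint8),cv2.MORPH_CLOSE,np.ones((5,5)))
ct=max(cv2.findContours(m,0,1)[0],key=cv2.contourArea)
print("blk z",np.nanmedian(z[bl]), cv2.minAreaRect(np.float32(onplane(ct[:,0],86,K,Rw,o)[:,:2])))
red=((hsv[...,0]<8)|(hsv[...,0]>170))&(hsv[...,1]>120)&(z>60)&(z<80)&(x>480)&(x<660)
n,lab,st,c=cv2.connectedComponentsWithStats(red.astype(np.uint8))
for i in range(1,n):
    if st[i,4]>60:
        v,u=np.nonzero(lab==i);print("line",st[i,4],cv2.minAreaRect(np.float32(onplane(np.c_[u,v],70,K,Rw,o)[:,:2])))
e=cv2.Canny(im[...,0],40,100);v,u=np.nonzero(e);P=onplane(np.c_[u,v],86,K,Rw,o)[:,:2]
c0=np.array([587.4,-38.]);k=np.hypot(*(P-c0).T)<19
s=least_squares(lambda q:np.hypot(*(P[k]-q).T)-14.5,c0,loss="cauchy",f_scale=.7);print("small well",s.x)
m=(z>110)&(z<142);n,lab,st,c=cv2.connectedComponentsWithStats(m.astype(np.uint8))
for i in range(1,n):
    if st[i,4]>60:
        mm=lab==i;P=np.float32(np.c_[x[mm],y[mm]]);print("top",c[i].round(),st[i,4],np.median(z[mm]),cv2.minEnclosingCircle(P))
E
python3 meas.py w4
```

```text
time_s: 10.3
ee_pos: [605.0, 206.0, 188.3]
ee_rot: [-180.0, -0.2, 9.0]
force: [-0.4, -0.3, -0.5]
gripper_width: 25.4
time_s: 11.3
ee_pos: [596.5, -97.7, 186.2]
ee_rot: [-180.0, 0.0, 8.9]
force: [-0.1, -0.3, -1.1]
gripper_width: 25.4
[596.59804622 -96.04193915 186.29028856] [-1.79935019e+02  6.37700178e-03  9.02302865e+00] 25.379859979105824 [ 0.11581377  0.42710776 -0.55214362]
blk z 86.41807957608614 ((553.9685668945312, -18.109725952148438), (112.05824279785156, 99.03597259521484), 9.222220420837402)
line 731 ((567.182861328125, -102.53054809570312), (120.21391296386719, 5.136267185211182), 8.937495231628418)
small well [586.6935775  -36.80481124]
top [240.  76.] 1667 131.29224273747906 ((520.7843627929688, 1.6993412971496582), 17.254806518554688)
top [319.  75.] 941 120.54887609426797 ((579.7948608398438, 10.7433443069458), 13.43130874633789)
top [241. 140.] 1628 131.30001446293545 ((528.0806884765625, -47.54188919067383), 17.153772354125977)
top [297. 316.] 147 114.86333751666686 ((592.5745849609375, -206.75894165039062), 8.4912748336792)
top [  9. 384.] 625 126.71336070764715 ((-66.54818725585938, -623.574462890625), 96.18504333496094)
```

View pics/w4.png

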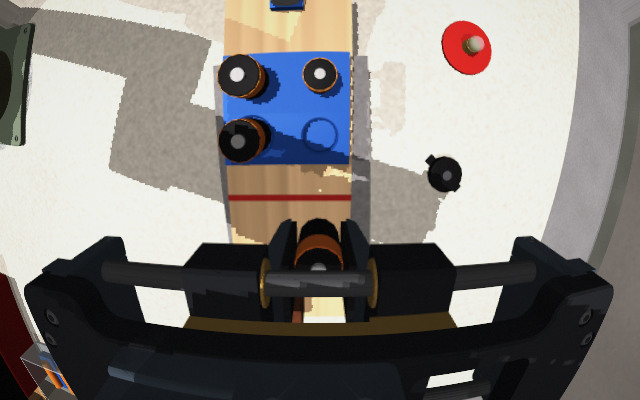

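The view shows the big cell fully seated, its top level with the fixed cell. The small well at (320,135) is clear, and I insert the small cell.

```bash
python3 -m pendant '[{"xyz":[0,-0.025,0],"roll":0,"jaw":1},{"xyz":[0.0003,-0.05,0.01],"roll":0,"jaw":1},{"xyz":[0.0003,-0.0598,0.035],"roll":0,"jaw":1},{"xyz":[0.0003,-0.0598,0.057],"roll":0,"jaw":1},{"xyz":[0.0003,-0.0598,0.072],"roll":0,"jaw":1},{"xyz":[0.0003,-0.0598,0.079],"roll":0,"jaw":1},{"xyz":[0.0003,-0.0598,0.083],"roll":0,"jaw":1},{"xyz":[0.0003,-0.0598,0.086],"roll":0,"jaw":1}]'
```

```text
time_s: 12.4
ee_pos: [588.0, -38.2, 100.8]
ee_rot: [180.0, -0.1, 9.0]
force: [0.5, -0.5, -0.7]
gripper_width: 25.3
```

```bash
python3 -m pendant '[{"xyz":[0,0,0.003],"roll":0,"jaw":1},{"xyz":[0,0,0.006],"roll":0,"jaw":1},{"xyz":[0,0,0.0075],"roll":0,"jaw":1},{"xyz":[0,0,0.0085],"roll":0,"jaw":1},{"xyz":[0,0,0.0085],"roll":0,"jaw":1},{"xyz":[0,0,0.0085],"roll":0,"jaw":0.8},{"xyz":[0,0,0.0085],"roll":0,"jaw":0.6},{"xyz":[0,0,0.0085],"roll":0,"jaw":0.55}]'
```

```text
time_s: 13.4
ee_pos: [587.6, -38.1, 91.7]
ee_rot: [-180.0, -0.0, 9.0]
force: [0.0, 0.1, 0.0]
gripper_width: 40.5
```

```bash
python3 -m pendant '[{"xyz":[0,0,-0.03],"roll":0,"jaw":0.5},{"xyz":[0,0,-0.07],"roll":0,"jaw":0.4},{"xyz":[-0.005,0.03,-0.095],"roll":0,"jaw":0},{"xyz":[-0.012,0.07,-0.095],"roll":0,"jaw":0},{"xyz":[-0.02,0.115,-0.09],"roll":0,"jaw":0},{"xyz":[-0.027,0.16,-0.075],"roll":0,"jaw":0},{"xyz":[-0.0297,0.1752,-0.065],"roll":0,"jaw":0},{"xyz":[-0.0297,0.1752,-0.065],"roll":0,"jaw":0}]'
python3 meas.py w5
python3 - <<'E'
from h import *
# riser strips from the scene camera
im,W=cloud("scene");cv2.imwrite("pics/s2.png",im)
im2,d,K,Rw,o=wrist();W2=wcloud(d,K,Rw,o)
ex=np.array([-.1564,.9877]);ey=np.array([-.9877,-.1564]);L=np.array([567.4,-102.2])
for n,A,I in(("scene",W,im),("wrist",W2,im2)):
    q=(A[...,:2]-L); a=q@ex;b=q@ey;z=A[...,2]
    hsv=cv2.cvtColor(I,cv2.COLOR_BGR2HSV)
    m=(z>56)&(z<63.5)&(abs(b)>61)&(abs(b)<90)&(a>-250)&(a<250)
    for sgn in(1,-1):
        k=m&(b*sgn>0)
        if k.sum()>10: print(n,sgn,k.sum(),"z",np.median(z[k]).round(1),"a pct",np.percentile(a[k],[0,2,10,50,90,98,100]).round(1),"b",np.percentile(b[k],[2,50,98]).round(1), cv2.minAreaRect(np.float32(A[k][:,:2])))
im=im[140:280,240:420]
cv2.imwrite("pics/c2.png",cv2.convertScaleAbs(cv2.resize(im,None,fx=4.2,fy=4.2,interpolation=cv2.INTER_CUBIC),alpha=1.4))
E
```

```text
time_s: 14.4
ee_pos: [584.9, -215.9, 155.6]
ee_rot: [-179.9, 0.1, 8.9]
force: [0.2, 0.7, 0.6]
gripper_width: 91.1
[ 585.77895277 -214.66669704  157.00262308] [-1.79946425e+02 -9.13487610e-03  9.02256500e+00] 91.06406558172266 [-0.48875626  1.74803784 -0.03301737]
blk z 86.20279823084115 ((560.1903686523438, -56.56534957885742), (111.98345184326172, 27.602283477783203), 9.059178352355957)
line 1004 ((567.1630249023438, -102.13252258300781), (120.53469848632812, 5.931615829467773), 8.975970268249512)
small well [586.87546856 -38.64682428]
top [275.   2.] 161 116.19204363342152 ((528.9981689453125, -59.30778121948242), 11.659873008728027)
top [319. 222.] 1380 115.35349355303559 ((585.4962158203125, -215.31710815429688), 18.79913902282715)
scene -1 716 z 59.1 a pct [-120.8  -99.5  -81.2   13.6  116.3  150.7  219.2] b [-84.1 -71.4 -61.2] ((633.0037231445312, -42.00042724609375), (26.36017417907715, 339.9282531738281), 9.007086753845215)
wrist 1 1321 z 60.4 a pct [-108.5  -99.5  -71.9    3.8   59.1   69.5   72. ] b [62.4 65.5 70.8] ((506.8642578125, -130.17315673828125), (9.819247245788574, 180.64598083496094), 11.074726104736328)
wrist -1 3942 z 60.5 a pct [-103.1  -99.8  -87.4  -23.4   50.    67.7   73.3] b [-82.5 -71.7 -62.7] ((639.9737548828125, -105.88794708251953), (22.322221755981445, 176.05795288085938), 10.62872314453125)
```

View pics/w5.png

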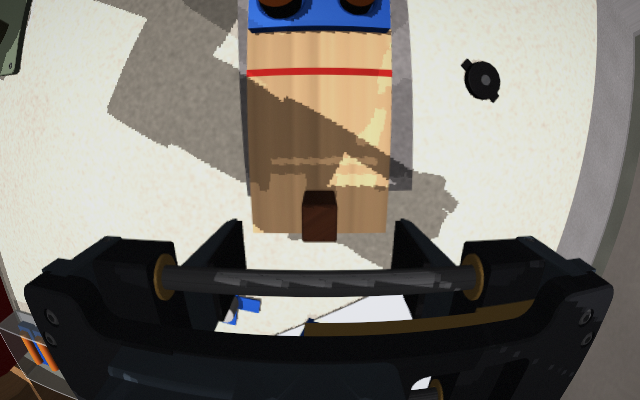

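View pics/c2.png

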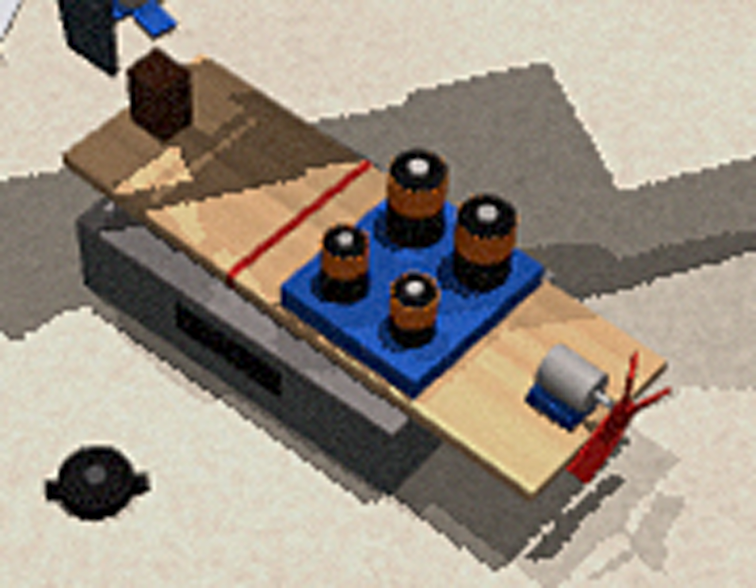

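Both views show all four cells standing at equal heights in their rows and the grip block centred between the fingers at (319,215). The riser's inner end is at about a=-102, so the slide is about 137 mm. I grip the block.

```bash
python3 -m pendant '[{"xyz":[0,0,0.03],"roll":0,"jaw":0},{"xyz":[0,0,0.055],"roll":0,"jaw":0.2},{"xyz":[0,0,0.072],"roll":0,"jaw":0.4},{"xyz":[0,0,0.08],"roll":0,"jaw":0.5},{"xyz":[0,0,0.08],"roll":0,"jaw":0.6},{"xyz":[0,0,0.08],"roll":0,"jaw":0.8},{"xyz":[0,0,0.08],"roll":0,"jaw":1},{"xyz":[0,0,0.08],"roll":0,"jaw":1}]' 55
python3 -m pendant '[{"xyz":[0,0,0],"roll":0,"jaw":1},{"xyz":[0,0,0],"roll":0,"jaw":1},{"xyz":[0,0,0],"roll":0,"jaw":1},{"xyz":[0,0,0.0005],"roll":0,"jaw":1},{"xyz":[0,0,0.0005],"roll":0,"jaw":1},{"xyz":[0,0,0.001],"roll":0,"jaw":1},{"xyz":[0,0,0.001],"roll":0,"jaw":1},{"xyz":[0,0,0.001],"roll":0,"jaw":1}]'
```

```text
time_s: 15.6
ee_pos: [585.9, -216.0, 77.5]
ee_rot: [180.0, -0.1, 9.0]
force: [1.3, 0.2, 1.0]
gripper_width: 25.4
time_s: 16.6
ee_pos: [585.9, -216.0, 77.5]
ee_rot: [180.0, -0.1, 9.0]
force: [-2.0, 1.3, 9.3]
gripper_width: 26.1
```

```bash
python3 -m pendant '[{"xyz":[0,-0.004,0],"roll":0,"jaw":1},{"xyz":[0,-0.01,0],"roll":0,"jaw":1},{"xyz":[0,-0.018,0],"roll":0,"jaw":1},{"xyz":[0,-0.027,0],"roll":0,"jaw":1},{"xyz":[0,-0.036,0],"roll":0,"jaw":1},{"xyz":[0,-0.044,0],"roll":0,"jaw":1},{"xyz":[0,-0.049,0],"roll":0,"jaw":1},{"xyz":[0,-0.05,0],"roll":0,"jaw":1}]'
python3 -m pendant '[{"xyz":[0,-0.004,0],"roll":0,"jaw":1},{"xyz":[0,-0.01,0],"roll":0,"jaw":1},{"xyz":[0,-0.018,0],"roll":0,"jaw":1},{"xyz":[0,-0.027,0],"roll":0,"jaw":1},{"xyz":[0,-0.036,0],"roll":0,"jaw":1},{"xyz":[0,-0.044,0],"roll":0,"jaw":1},{"xyz":[0,-0.049,0],"roll":0,"jaw":1},{"xyz":[0,-0.05,0],"roll":0,"jaw":1}]'
cat > edge.py <<'E'
from h import *
import sys
env.grab_frame("top")
im,d,K,Rw,o=wrist();cv2.imwrite(f"pics/{sys.argv[1]}.png",im);np.savez(sys.argv[1],d=d,K=K,Rw=Rw,o=o)
s=env.state();print(s["ee_pos"],s["ee_rot"],s["gripper_width"],s["force"])
x,y,z=np.moveaxis(wcloud(d,K,Rw,o),-1,0)
hsv=cv2.cvtColor(im,cv2.COLOR_BGR2HSV)
red=((hsv[...,0]<8)|(hsv[...,0]>170))&(hsv[...,1]>120)&(z>60)&(z<80)&(x>440)&(x<680)
n,lab,st,c=cv2.connectedComponentsWithStats(red.astype(np.uint8))
i=1+np.argmax(st[1:,4]);v,u=np.nonzero(lab==i)
r=cv2.minAreaRect(np.float32(onplane(np.c_[u,v],70,K,Rw,o)[:,:2]));print("line px",c[i],r)
ex=np.array([-.1564,.9877]);ey=np.array([-.9877,-.1564]);L=np.array(r[0])
q=np.stack([x,y],-1)-L;a=q@ex;b=q@ey
for lo,hi in((-90,-62),(62,90)):
    E=[]
    for bb in np.arange(lo,hi,3):
        k=(z>53)&(z<66)&(b>bb)&(b<=bb+3)&(a>-60)&(a<160)
        if k.sum()>8: E.append((bb,round(float(np.percentile(a[k],99)),1)))
    print("edge a by b",E)
E
python3 edge.py w6
```

```text
time_s: 17.6
ee_pos: [579.0, -168.8, 77.5]
ee_rot: [179.7, -0.1, 9.1]
force: [1.0, -8.2, 7.3]
gripper_width: 25.7
time_s: 18.6
ee_pos: [571.3, -119.3, 77.6]
ee_rot: [179.7, -0.2, 9.1]
force: [1.1, -9.1, 9.2]
gripper_width: 25.9
[ 571.31007772 -119.32611355   77.52151151] [ 1.79720806e+02 -1.52387699e-01  9.11827227e+00] 25.848124834768317 [ 1.44447452 -6.30597305  7.69608302]
line px [317.07684777  51.5340186 ] ((552.3314819335938, -5.508333206176758), (120.77677917480469, 6.160759449005127), 9.183868408203125)
edge a by b [(np.int64(-81), -39.1), (np.int64(-78), 32.9), (np.int64(-75), 38.2), (np.int64(-72), 38.0), (np.int64(-69), 37.9), (np.int64(-66), 37.7), (np.int64(-63), 36.6)]
edge a by b [(np.int64(62), 32.6), (np.int64(65), 32.8), (np.int64(68), 33.2), (np.int64(71), 33.0), (np.int64(74), 32.9)]
```

View pics/w6.png

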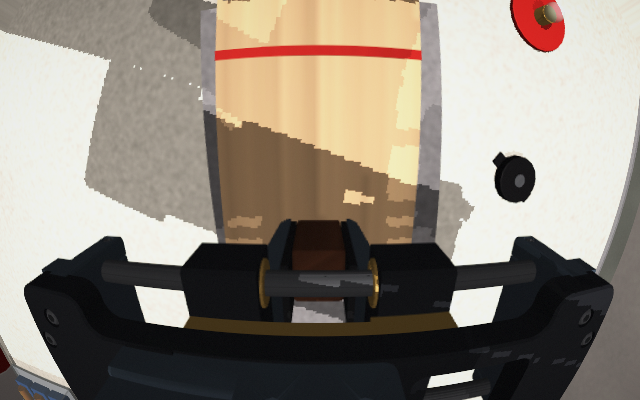

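The view shows the red line at row 52 and the riser's corners just beyond it, at about 38 mm (right) and 33 mm (left) further out. Slide 30 more, then look again.

```bash
python3 -m pendant '[{"xyz":[0,-0.003,0],"roll":0,"jaw":1},{"xyz":[0,-0.007,0],"roll":0,"jaw":1},{"xyz":[0,-0.012,0],"roll":0,"jaw":1},{"xyz":[0,-0.018,0],"roll":0,"jaw":1},{"xyz":[0,-0.023,0],"roll":0,"jaw":1},{"xyz":[0,-0.027,0],"roll":0,"jaw":1},{"xyz":[0,-0.03,0],"roll":0,"jaw":1},{"xyz":[0,-0.03,0],"roll":0,"jaw":1}]'
python3 edge.py w7
```

```text
time_s: 19.7
ee_pos: [566.8, -89.8, 77.7]
ee_rot: [179.7, -0.2, 9.1]
force: [1.2, -7.1, 9.4]
gripper_width: 25.7
[566.81559688 -89.85083984  77.6601778 ] [ 1.79701102e+02 -1.72495665e-01  9.13471409e+00] 25.70410537445835 [ 0.40234803 -6.33028749  9.45775709]
line px [317.11160494  51.72197531] ((547.8265380859375, 23.95394515991211), (120.82823181152344, 6.075551986694336), 9.309854507446289)
edge a by b [(np.int64(-78), 3.8), (np.int64(-75), 8.8), (np.int64(-72), 9.0), (np.int64(-69), 8.1), (np.int64(-66), 8.1)]
edge a by b [(np.int64(62), 3.0), (np.int64(65), 3.7), (np.int64(68), 2.9), (np.int64(71), 3.1), (np.int64(74), 3.7)]
```

```bash
python3 -m pendant '[{"xyz":[0,-0.002,0],"roll":0,"jaw":1},{"xyz":[0,-0.004,0],"roll":0,"jaw":1},{"xyz":[0,-0.006,0],"roll":0,"jaw":1},{"xyz":[0,-0.006,0],"roll":0,"jaw":1},{"xyz":[0,-0.006,0],"roll":0,"jaw":1},{"xyz":[0,-0.006,0],"roll":0,"jaw":1},{"xyz":[0,-0.006,0],"roll":0,"jaw":1},{"xyz":[0,-0.006,0],"roll":0,"jaw":1}]'
python3 edge.py w8
python3 - <<'E'
from h import *
im,W=cloud("scene")
x,y,z=np.moveaxis(W,-1,0);hsv=cv2.cvtColor(im,cv2.COLOR_BGR2HSV)
m=(z>60)&(z<80)&(hsv[...,0]>8)&(hsv[...,0]<25)&(hsv[...,1]>50)&(x>450)&(x<650)&(y>-150)&(y<300)
A=np.c_[x[m],y[m],np.ones(m.sum())];c=np.linalg.lstsq(A,z[m],rcond=None)[0];r=z[m]-A@c;k=abs(r)<3;c=np.linalg.lstsq(A[k],z[m][k],rcond=None)[0];print("board slope",c)
im=im[110:290,250:450]
cv2.imwrite("pics/c3.png",cv2.convertScaleAbs(cv2.resize(im,None,fx=3.3,fy=3.3,interpolation=cv2.INTER_CUBIC),alpha=1.4))
a=cv2.imread("pics/w8.png")[:120,160:480];cv2.imwrite("pics/w8c.png",cv2.resize(a,None,fx=2.5,fy=2.5))
E
```

```text
time_s: 20.8
ee_pos: [566.0, -84.2, 77.8]
ee_rot: [179.7, -0.2, 9.1]
force: [1.1, -7.4, 9.6]
gripper_width: 25.8
[565.97446533 -84.20395251  77.74147485] [179.67154369  -0.18247228   9.14327451] 25.75454033683429 [ 0.25895833 -8.36297559 10.18466029]
line px [316.93083004  51.74950593] ((546.9829711914062, 29.507234573364258), (120.82769012451172, 6.0687575340271), 9.217808723449707)
edge a by b [(np.int64(-78), 2.1), (np.int64(-75), 3.0), (np.int64(-72), 2.9), (np.int64(-69), 3.1), (np.int64(-66), 2.4)]
edge a by b [(np.int64(62), -2.9), (np.int64(65), -2.2), (np.int64(68), -2.3), (np.int64(71), -2.3), (np.int64(74), -2.0)]
board slope [-2.80982230e-03 -2.98651861e-03  7.05030362e+01]
```

View pics/w8c.png

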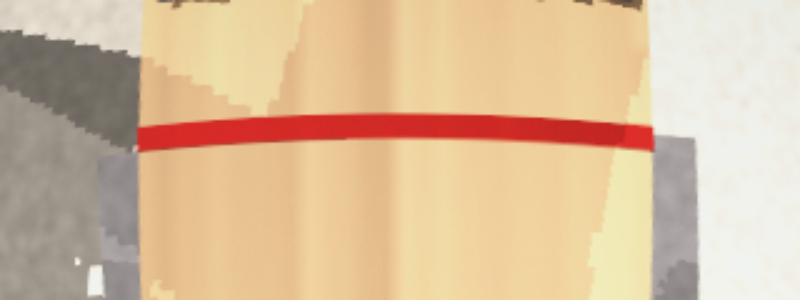

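View pics/c3.png

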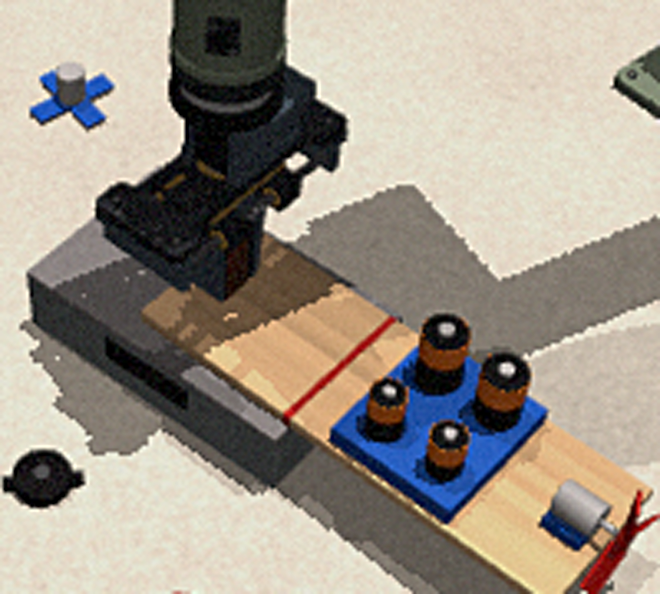

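The line lies over the edge (+3 mm on one side, -2.4 mm on the other, about 0 in the middle), the board is level and the cells are seated. I hold one second, then hand in.

```bash
python3 -m pendant '[{"xyz":[0,0,0],"roll":0,"jaw":1},{"xyz":[0,0,0],"roll":0,"jaw":1},{"xyz":[0,0,0],"roll":0,"jaw":1},{"xyz":[0,0,0],"roll":0,"jaw":1},{"xyz":[0,0,0],"roll":0,"jaw":1},{"xyz":[0,0,0],"roll":0,"jaw":1},{"xyz":[0,0,0],"roll":0,"jaw":1},{"xyz":[0,0,0],"roll":0,"jaw":1}]'
python3 -c "
from workcell import env
print(env.job_done())"
```

```text
time_s: 21.95
ee_pos: [566.0, -84.2, 77.7]
ee_rot: [179.7, -0.2, 9.1]
force: [0.7, -8.0, 10.1]
gripper_width: 25.8
the job is handed in; nothing more can be done
None
```

I loaded both cells into their own wells, slid the boom out about 136 mm along the riser to its red line, and handed the job in at about 22 s with the grip block still held. The hand-in gave no verdict.

- **Cells:** the big cell's top measured level with the fixed cell's. I checked the small cell only by its insertion depth and by eye in the later pictures, where both stand straight in their wells.
- **Line:** the wrist view put the riser's edge about +3 mm from the line on one side and -2.4 mm on the other. That is about 0.3 mm off in the middle, so the boom is about 2° off square to the edge (7° allowed).
- **Hold:** the board's slope was about 0.2°. The gripper was pressing down with about 10 N, and the pose did not change over the last second.
- **Other parts:** I didn't measure them at the end. Nothing came near them, and the buzzer and fan look unmoved in the last scene picture.

One disagreement: the rim fits and the block outline put the big well up to about 1.7 mm apart. I aimed between them, and the cell went in without force.

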